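# Sort the soldering bench into its trays

### The job

Sort the five loose things lying in front of the three trays: the tweezers and the small screwdriver go into the oblong lined tray, both flat on its floor, side by side and lengthwise with the tray; the roll of tape and the flux tin go into the square lined tray, both flat on its floor side by side and right way up; the steel pin goes into the small tin tray with the screws, flat on its floor and lengthwise with the tray. Keep each thing clear of the tray's rim, let go of everything, and leave the reel of solder wire and the tip cleaner where they stand.

Things in the scene. Friction and masses are not known exactly. Their poses are not given: they have to be found in the camera images.
- tweezers: loose grey steel tweezers lying flat, 10 x 120 x 9 mm (x, y, z), about 18 g; origin at the centre of the underside, y along the length, z up. Pinch it across x at its middle; it is rigid and does not spring.
- hex_driver: loose small grey screwdriver lying flat, 12 x 95 x 12 mm (x, y, z), about 40 g; origin at the middle of its length, at the underside; y along the length toward the handle's end, z up. The handle is a 12 x 12 mm bar from y = +5 to +48 mm; the shaft is 4 mm thick, 4 to 8 mm above the underside, and ends at y = -48 mm. Grip the handle across x, well at y = +16 mm.
- tape_roll: loose roll of black tape lying flat, 58 x 56 mm across, 19 mm high, about 50 g, solid to the touch (no finger fits the hole); origin at the centre of the underside, z up. Grip it across its outside.
- flux_tin: loose shallow round open tin of brown flux, 46 mm across, 16 mm high, about 60 g, solid inside; origin at the centre of the underside, z up. Grip it across its outside.
- steel_pin: loose plain grey steel pin lying down, 9 x 62 x 9 mm (x, y, z), about 30 g, does not roll; origin at the centre of the underside, y along the length, z up.
- tool_tray: fixed oblong aluminium tray with a brown cork liner, outside 120 x 190 mm (x, y), rim 12 mm above the counter (14 mm with its rolled edge); walls 3 mm, floor 3 mm above the counter, so inside 114 x 184 mm; origin at the centre of its underside, y along its length, z up.
- square_tray: fixed square aluminium tray with a brown cork liner, outside 150 x 150 mm, rim 12 mm above the counter (14 mm with its rolled edge); walls 3 mm, floor 3 mm above the counter, so inside 144 x 144 mm; origin at the centre of its underside, z up.
- part_tray: fixed small tin tray with a few screws strewn on its floor (only looks: they do not get in the way), outside 70 x 120 mm (x, y), rim 19 mm high; walls 2 mm, floor 3 mm above the counter, so inside 66 x 116 mm; origin at the centre of its underside, y along its length, z up.
- solder_reel: bystander, loose: upright reel of solder wire behind the trays, 53 x 66 mm, 66 mm high; origin at the centre of its underside. To be left alone.
- wool_tin: bystander, loose: tip cleaner, a brass-coloured round tin of brass wool behind the trays, 63 x 60 mm, 48 mm high; origin at the centre of its underside. To be left alone.
Mind the look-alikes: they are no part of the job. Of the things that look like the tape_roll, take the one that is farthest from the robot's base at the start.

How it is judged:
At the end, for the whole second after the job is handed in: All at rest, level (0.05 rad) on the tray floors. Oblong tray: both tools lengthwise (0.25 rad), within 42 mm of centre across; along, tweezers 31, driver 43 mm. Square tray: tape within 43, tin 48 mm of centre each way. Tin tray: pin lengthwise (0.3 rad), within 24 mm across, 27 along (x of tweezers in the frame of tool_tray between -0.042 and 0.042 m and y of tweezers in the frame of tool_tray between -0.031 and 0.031 m and z of tweezers in the frame of tool_tray between -0.001 and 0.007 m and angle between each of tweezers, hex_driver, tape_roll, flux_tin, steel_pin's own z axis and vertical below 0.05 rad and linear speed of each of tweezers, hex_driver, tape_roll, flux_tin, steel_pin below 0.01 m/s and angular speed of each of tweezers, hex_driver, tape_roll, flux_tin, steel_pin below 0.1 rad/s and angle between the y axis of each of tweezers, hex_driver and the y axis of tool_tray, either way round below 0.25 rad and x of hex_driver in the frame of tool_tray between -0.042 and 0.042 m and y of hex_driver in the frame of tool_tray between -0.043 and 0.043 m and z of hex_driver in the frame of tool_tray between -0.001 and 0.007 m and x of tape_roll in the frame of square_tray between -0.043 and 0.043 m and y of tape_roll in the frame of square_tray between -0.043 and 0.043 m and z of tape_roll in the frame of square_tray between -0.001 and 0.007 m and x of flux_tin in the frame of square_tray between -0.048 and 0.048 m and y of flux_tin in the frame of square_tray between -0.048 and 0.048 m and z of flux_tin in the frame of square_tray between -0.001 and 0.007 m and x of steel_pin in the frame of part_tray between -0.024 and 0.024 m and y of steel_pin in the frame of part_tray between -0.027 and 0.027 m and z of steel_pin in the frame of part_tray between -0.001 and 0.007 m and angle between the y axis of steel_pin and the y axis of part_tray, either way round below 0.3 rad); the robot touches nothing.
It fails at once if the reel of solder wire is moved more than 25 mm or tipped (distance of solder_reel from where it was at the start of the episode above 0.025 m or angle between solder_reel's own z axis and vertical above 0.3 rad).
It fails at once if the tip cleaner is moved more than 25 mm or tipped (distance of wool_tin from where it was at the start of the episode above 0.025 m or angle between wool_tin's own z axis and vertical above 0.3 rad).
It also fails if it takes over 115 s, if anything falls off the work surface, if the arm or the gripper's body presses on something with over 40 N, if the wrist force passes 120 N, or if a joint passes its speed limit or range.

### The arm

A 7-joint arm with a two-finger parallel gripper is mounted at the origin on a cart in front of the work surface, level with it; the furniture and walls round the work are solid. World frame = base frame: x ahead of the robot, y to its left, z up, the work surface at z = 0. Lengths are in m, angles in rad, forces in N, time in s.
With the tool pointing down it reaches from about 0.4 to 0.875 m from the base axis. Payload 19.3 kg.
Tool frame: the origin (TCP) lies at the very end of the fingers, on their centre line; the grasp point (between the pads) lies 19 mm behind it; x points along the fingers, y is the direction in which the jaws open and shut, and the axes are right-handed (so a half turn about x gives the same grasp; the last joint's range is limited). The gripper opens to 85 mm and grips with 20 to 120 N. Pads are 22 mm wide; open, the fingers measure 114 mm over their backs; the gripper's body (76 mm by 85 mm) begins 54 mm behind the grasp point. The pads swing forward as they close: fully open they stand 13 mm farther back than shut.
Start: joints at [-0.07, 0.521, -0.036, 1.599, 0.021, 1.021, -0.113], TCP at [0.625, -0, 0.231] pointing down, gripper open.
Joint ranges: [-2.91, 2.91], [-0.3, 2.13], [-1.5, 1.42], [0.17, 2.43], [-1.26, 4.41], [0.16, 1.93], [-2.52, 2.52]. Speed limits (rad/s): [1.89, 1.89, 2.39, 2.39, 3.01, 3.01, 3.01].

### API

Orientations are given as [roll, pitch, yaw] about the fixed x, y, z axes, in that order (R = Rz(yaw) Ry(pitch) Rx(roll)).
In Python, from workcell import bot, grab_frame, job_done gives the robot as it stands.
- The arm moves only by the shell command python3 -m pendant 'ROWS' [OPENING] [FORCE]. ROWS is JSON, a list of rows, each a list of 4 numbers: the shift along the tool's x, y, z in mm, then the turn about the tool's x in degrees. A call has 1 to 12 rows; each row shifts and turns the commanded pose from where the row before left it, along the tool's axes as they then stand; what a row does not reach is not made up. A row lasts 1/8 s, in which the tool goes at most 62.5 mm and 10.7 degrees, less where a joint would pass 70% of its speed; a pose out of reach is approached as far as the arm can. A call is refused whole if a number of a shift passes 62.5 or a number of a turn 10.7, either way. A call with a gripper value outside its range is refused whole. OPENING is the opening, from -1 (shut) to 1 (fully open), set as the call begins (- or left out, the last holds). The fingers move at their own pace and stop on an object; FORCE is the grip in N (left out, the last holds). Time passes only in rows, so rows that do not move let the fingers close. It gives the time, the measured TCP pose, the force and the opening at its end, in the units of the state.
- bot.observe(): the state, without advancing time (a new reading comes with each control period).
- grab_frame(name): name is "scene" or "side" or "wrist"; returns a dict with "img" (400x640x3 uint8, red, green, blue), "fovy" (degrees; the focal length in pixels is half the picture's height over the tangent of half this angle, whatever the lens; pixels are square), "cx", "cy" (the principal point, pixels), "R" (3x3) and "t" (3): a world point X has camera coordinates R X + t. Camera axes: x right, y down, z forward; pixel columns grow to the right and rows downward; lengths in m; the calibration is good to about 2 mm. The wrist camera is an equidistant fisheye: a pixel r from the principal point sees the ray r / f radians off the axis. A picture is of the moment at which its call begins. There is no depth.
- job_done(): hands the job in, once; it reports no verdict.
The state is a dict: "clock": time; "qpos": joint angles; "qd": joint speeds; "joint_efforts": joint torques, N m; "position": TCP position; "tool_rot": TCP orientation; "force": force on the tool from outside, world axes, zero at the start; "moment": the same for the moment, N m; "grip_width": finger opening in m.
Only numpy, scipy, OpenCV 4.12 (cv2) and the standard library are available. Lean on these libraries where they do the work, as an engineer would, in place of code of your own. Each camera call takes 0.05 s, during which the arm holds its last target.

## Working session

There is one attempt and no reset: what is moved stays moved. The work goes in short steps, Python scripts to look and compute and a shell command to move; the robot and the scene stay as the last step left them, time stands still between calls to the robot, and variables do not carry over. Pictures are saved under pics/ and viewed, and the job is handed in when it is done.

```bash
mkdir -p pics; ls
cat > h.py <<'E'
import numpy as np, cv2
from workcell import bot, grab_frame
def grab(n,name):
    f=grab_frame(n); np.savez('pics/'+name+'.npz',**f); cv2.imwrite('pics/'+name+'.png',f['img'][:,:,::-1]); return f
def load(name): 
    return dict(np.load('pics/'+name+'.npz'))
def ray(f,u,v,fish=False):
    F=200/np.tan(np.radians(f['fovy'])/2)
    x,y=(u-f['cx'])/F,(v-f['cy'])/F
    if fish:
        r=np.hypot(x,y); d=np.array([x/r*np.sin(r),y/r*np.sin(r),np.cos(r)]) if r>1e-9 else np.array([0,0,1.])
    else: d=np.array([x,y,1.])
    return -f['R'].T@f['t'], f['R'].T@d
def onplane(f,u,v,z,fish=False):
    o,d=ray(f,u,v,fish); return o+d*(z-o[2])/d[2]
def proj(f,X,fish=False):
    F=200/np.tan(np.radians(f['fovy'])/2); p=f['R']@np.array(X)+f['t']
    if fish:
        r=np.hypot(p[0],p[1]); th=np.arctan2(r,p[2]); return f['cx']+F*th*p[0]/r, f['cy']+F*th*p[1]/r
    return f['cx']+F*p[0]/p[2], f['cy']+F*p[1]/p[2]
E
python3 - <<'E'
from h import *
for n in ['scene','side','wrist']:
    f=grab(n,n+'0'); print(n,f['fovy'],f['cx'],f['cy'],(-f['R'].T@f['t']).round(3),f['R'].round(2).tolist())
print(bot.observe())
E
```

```text
pics
scene 53.242872714077 323.93219689632986 198.7069148913061 [0.216 0.531 0.737] [[-0.88, -0.48, -0.02], [-0.34, 0.63, -0.7], [0.35, -0.6, -0.72]]
side 56.27700817580668 315.74053118774543 194.9338096842835 [ 0.401 -0.72   0.665] [[0.98, -0.2, -0.0], [-0.14, -0.65, -0.75], [0.15, 0.73, -0.66]]
wrist 65.70646984690485 321.1184571490839 198.4444034924358 [0.625 0.083 0.373] [[1.0, -0.0, -0.0], [0.0, -0.95, 0.32], [-0.0, -0.32, -0.95]]
{'clock': 0.15, 'qpos': array([-0.07020866,  0.52186609, -0.03627046,  1.59983988,  0.0212061 ,
        1.02111386, -0.1127885 ]), 'qd': array([ 1.31223911e-03, -6.29569374e-04,  1.18254026e-03, -1.35040992e-03,
        1.36855200e-03,  8.64577164e-05,  2.75156935e-04]), 'joint_efforts': array([ 4.00798544e-04, -9.27376485e+01,  1.98035471e+00, -3.70049715e+01,
        1.79930578e-02,  6.46477114e-03, -1.41420460e-05]), 'position': array([ 6.24761095e-01, -5.82695693e-05,  2.30878766e-01]), 'tool_rot': array([-1.46425745,  1.56995371, -3.03509282]), 'force': array([0.43733182, 1.07709866, 0.42446258]), 'moment': array([0.02456369, 0.02921549, 0.00651094]), 'grip_width': 0.08534029774636746}
```

View pics/scene0.png

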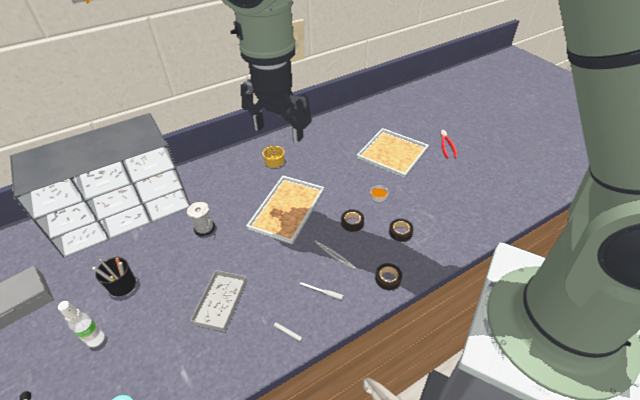

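View pics/side0.png

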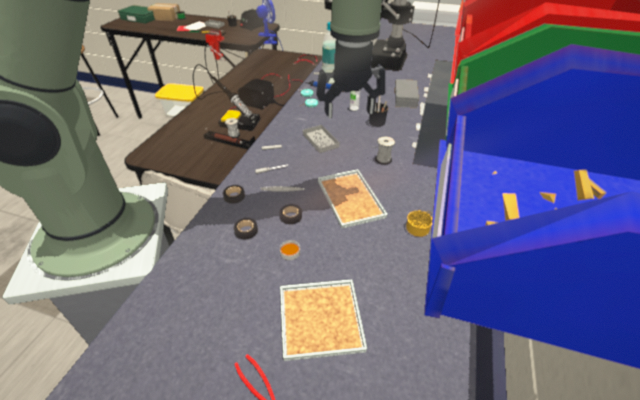

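View pics/wrist0.png

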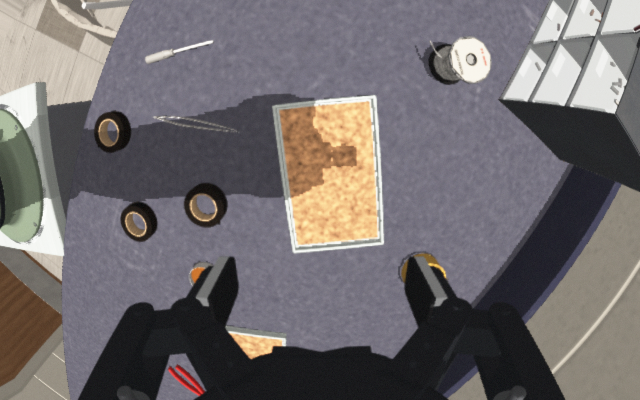

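Tape look-alikes in the scene view: rolls at (352,220), (401,230) and (388,276). I'll compute their distances from the base and look at close crops.

Run:
```python
from h import *
s=load('scene0');d=load('side0');w=load('wrist0')
print('rolls scene',[ (onplane(s,u,v,.0095).round(3), np.hypot(*onplane(s,u,v,.0095)[:2]).round(3)) for u,v in [(352,220),(401,230),(388,276)]])
print('rolls side',[ onplane(d,u,v,.0095).round(3) for u,v in [(290,214),(245,228),(233,193)]])
print('rolls wrist',[ onplane(w,u,v,.0095,True).round(3) for u,v in [(205,205),(139,221),(112,132)]])
a=s['img'][120:345,180:460]; cv2.imwrite('pics/cs.png',cv2.resize(a,None,fx=2.66,fy=2.66,interpolation=3)[:,:,::-1])
a=d['img'][115:365,200:440]; cv2.imwrite('pics/cd.png',cv2.resize(a,None,fx=2.4,fy=2.4,interpolation=3)[:,:,::-1])
```

```text
rolls scene [(array([ 0.473, -0.05 ,  0.009]), np.float64(0.476)), (array([ 0.358, -0.076,  0.009]), np.float64(0.366)), (array([0.336, 0.056, 0.009]), np.float64(0.341))]
rolls side [array([ 0.471, -0.054,  0.009]), array([ 0.358, -0.079,  0.009]), array([0.335, 0.056, 0.009])]
rolls wrist [array([ 0.472, -0.05 ,  0.01 ]), array([ 0.36 , -0.075,  0.009]), array([0.336, 0.056, 0.01 ])]
```

View pics/cs.png

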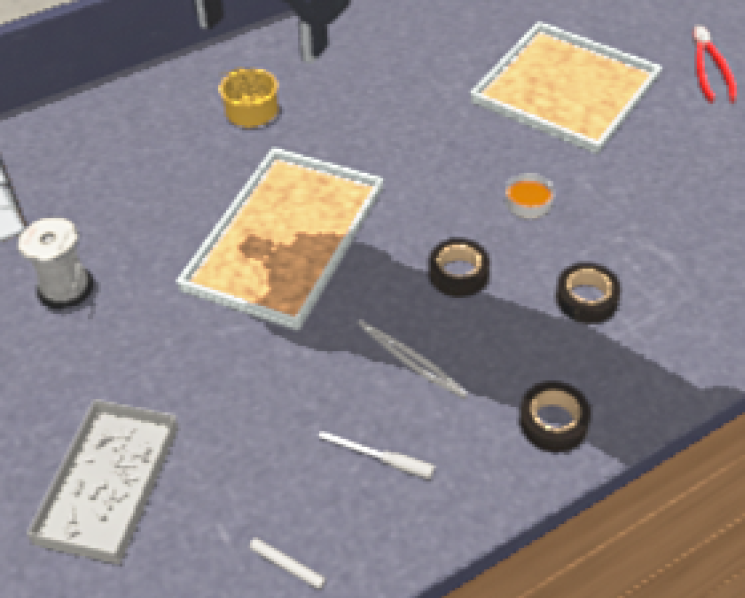

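View pics/cd.png

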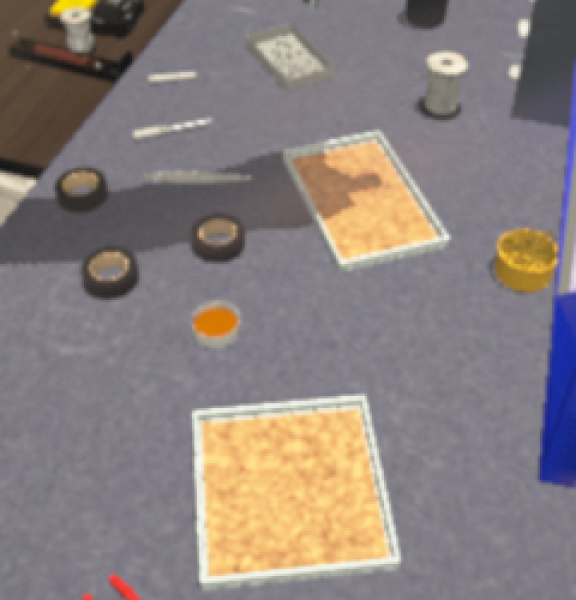

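The chosen roll is scene (352,220), at 0.476 m from the base (the others are at 0.366 and 0.341). Crop pixels: tin at (529,195), tweezers (360,322)-(466,393), driver (320,435)-(430,470, handle), pin (252,543)-(322,580). Next, measure all of them.

Run:
```python
from h import *
s=load('scene0');d=load('side0');w=load('wrist0')
S=lambda u,v,z:onplane(s,180+u/2.66,120+v/2.66,z)[:2].round(4)
D=lambda u,v,z:onplane(d,200+u/2.4,115+v/2.4,z)[:2].round(4)
W=lambda u,v,z:onplane(w,u,v,z,True)[:2].round(4)
def seg(n,a,b):
    c=(a+b)/2; print(n,'c',c.round(4),'ang',np.degrees(np.arctan2(*(b-a)[::-1])).round(1),'L',np.linalg.norm(b-a).round(3))
seg('tweez S',S(360,322,.0045),S(466,393,.0045)); seg('tweez D',D(250,179,.0045),D(145,176,.0045)); seg('tweez W',W(239,131,.0045),W(153,119,.0045))
seg('drv S',S(320,435,.006),S(432,471,.006)); seg('drv D',D(212,121,.006),D(134,133,.006)); seg('drv W',W(213,42,.006),W(146,59,.006))
seg('pin S',S(253,544,.0045),S(322,580,.0045)); seg('pin D',D(197,75,.0045),D(149,78,.0045))
# tin by colour
for n,f,fi in (('S',s,0),('D',d,0)):
    h=cv2.cvtColor(f['img'],cv2.COLOR_RGB2HSV); m=((h[...,0]>8)&(h[...,0]<20)&(h[...,1]>215)&(h[...,2]>150)).astype(np.uint8)
    k,l,st,c=cv2.connectedComponentsWithStats(m)
    for i in range(1,k):
        if st[i,4]>60: print('tin',n,c[i].round(1),st[i,4],onplane(f,*c[i],.014).round(4))
print('roll S top circ',S(459,259,.019),'bottomish',S(459,280,0),'D',D(218,232,.019))
def tray(n,P): 
    P=np.array(P); c=P.mean(0); print(n,'c',c.round(4)); 
    for i in range(4): e=P[(i+1)%4]-P[i]; print('   ',np.linalg.norm(e).round(3),np.degrees(np.arctan2(e[1],e[0])).round(1))
tray('tool S',[S(*p,.013) for p in [(274,150),(382,180),(298,327),(180,284)]])
tray('tool D',[D(*p,.013) for p in [(448,239),(344,266),(284,152),(379,132)]])
tray('tool W',[W(*p,.013) for p in [(383,244),(294,251),(274,107),(376,97)]])
tray('sq S',[S(*p,.013) for p in [(538,23),(661,67),(599,150),(472,94)]])
tray('sq D',[D(*p,.013) for p in [(399,563),(203,586),(192,409),(368,396)]])
tray('part S',[S(*p,.019) for p in [(97,401),(177,413),(119,561),(31,540)]])
tray('part D',[D(*p,.019) for p in [(331,70),(288,87),(248,37),(289,25)]])
print('reel',S(65,285,0),D(440,100,0),'wool',S(249,110,0.02),D(526,265,0.02))
```

```text
tweez S c [0.4652 0.0556] ang 168.5 L 0.116
tweez D c [0.4654 0.0512] ang 165.5 L 0.119
tweez W c [0.4648 0.0555] ang 169.2 L 0.122
drv S c [0.4466 0.1522] ang -171.8 L 0.094
drv D c [0.4498 0.1481] ang -177.6 L 0.095
drv W c [0.4467 0.1519] ang -174.7 L 0.096
pin S c [0.4596 0.261 ] ang -179.5 L 0.059
pin D c [0.4622 0.257 ] ang 174.3 L 0.062
tin S [378.5 192.4] 87 [ 0.4531 -0.1621  0.014 ]
tin D [289.6 248.8] 122 [ 0.4523 -0.1687  0.014 ]
roll S top circ [ 0.4726 -0.0504] bottomish [ 0.4683 -0.043 ] D [ 0.473  -0.0557]
tool S c [ 0.6336 -0.0112]
    0.118 -173.8
    0.194 96.9
    0.119 4.1
    0.189 -83.4
tool D c [ 0.637  -0.0222]
    0.116 -172.6
    0.19 96.4
    0.118 6.5
    0.188 -84.4
tool W c [ 0.6378 -0.015 ]
    0.118 -175.3
    0.186 95.8
    0.118 5.8
    0.188 -84.4
sq S c [ 0.4837 -0.3377]
    0.15 175.1
    0.157 85.6
    0.151 -7.6
    0.149 -94.7
sq D c [ 0.4863 -0.3456]
    0.146 175.0
    0.155 85.4
    0.153 -6.8
    0.15 -97.1
part S c [0.6132 0.2724]
    0.067 -161.6
    0.127 107.5
    0.069 14.9
    0.123 -73.3
part D c [0.6149 0.2562]
    0.067 -157.7
    0.128 102.6
    0.063 17.0
    0.122 -76.1
reel [0.7826 0.1305] [0.7854 0.1416] wool [ 0.7553 -0.1333] [ 0.764  -0.1661]
```

```bash
cat > plan.py <<'E'
import sys; from h import *; from scipy.spatial.transform import Rotation as Ro
def plan(x,y,z,jaw=None):
    s=bot.observe(); R=Ro.from_euler('xyz',s['tool_rot']).as_matrix(); p=s['position']
    ja=np.degrees(np.arctan2(R[1,1],R[0,1])); print('t',s['clock'],'pos',p.round(4),'axes x,y,z',R.T.round(3).tolist(),'jaw',ja.round(1),'q7',s['qpos'][6].round(2),'F',s['force'].round(1),'w',round(s['grip_width'],4))
    turn=0
    if jaw is not None:
        # turn about tool x (down): positive reduces world yaw
        t=-(jaw-ja); t=(t+90)%180-90; turn=t
    R2=R@Ro.from_euler('x',turn,degrees=True).as_matrix()
    print('turn',round(turn,1),'(alt',round(turn-np.sign(turn)*180,1),') shift now',(R.T@(np.array([x,y,z])-p)*1000).round(1),' after turn',(R2.T@(np.array([x,y,z])-p)*1000).round(1))
a=[float(v) for v in sys.argv[1:]]; plan(*a)
E
python3 plan.py 0.472 -0.052 0.1 -4
```

```text
t 0.15 pos [ 6.248e-01 -1.000e-04  2.309e-01] axes x,y,z [[-0.001, -0.0, -1.0], [1.0, -0.0, -0.001], [-0.0, -1.0, 0.0]] jaw -0.0 q7 -0.11 F [0.4 1.1 0.4] w 0.0853
turn 4.0 (alt -176.0 ) shift now [ 131.  -152.6   51.9]  after turn [ 131.  -148.7   62.5]
```

```bash
python3 -m pendant '[[0,0,0,4],[30,-40,15,0],[30,-40,16,0],[30,-40,16,0],[10,-29,15,0],[0,0,0,0]]' 1 60; python3 plan.py 0.472 -0.052 0.003 -4; python3 -c "
from h import *
grab('wrist','w1')"
```

```text
clock: 0.9
position: [0.4699, -0.0524, 0.1307]
tool_rot: [-1.358, 1.568, -3.0]
force: [0.8, 0.4, -0.4]
grip_width: 0.0857
t 0.9 pos [ 0.4699 -0.0524  0.1307] axes x,y,z [[-0.002, -0.0, -1.0], [0.997, -0.071, -0.002], [-0.071, -0.997, 0.001]] jaw -4.1 q7 -0.11 F [ 0.8  0.4 -0.4] w 0.0857
turn -0.1 (alt 179.9 ) shift now [127.7   2.4  -0.7]  after turn [127.7   2.4  -0.7]
```

View pics/w1.png

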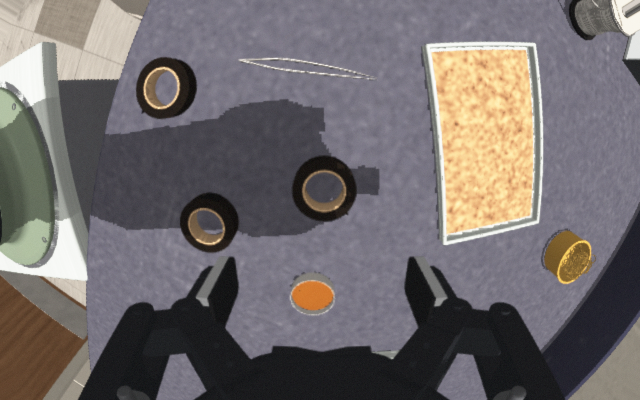

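The roll's outline is centred near (324,188), the tin at (312,294), and the tweezers run (240,61)-(376,78). Refine from this view.

Run:
```python
from h import *
w=load('w1'); W=lambda u,v,z:onplane(w,u,v,z,True)[:2].round(4)
print('roll',W(324,188,.0095), 'top',W(325,188,.019),'tin',W(312,296,.014))
a,b=W(376,78,.0045),W(240,61,.0045); print('tw',(a+b)/2,np.degrees(np.arctan2(*(b-a)[::-1])))
print('tool',np.mean([W(428,46,.013),W(535,44,.013),W(539,220,.013),W(445,242,.013)],0))
```

```text
roll [ 0.4721 -0.0495] top [ 0.4731 -0.0467] tin [ 0.452  -0.1624]
tw [0.4655 0.0566] 167.85090839255867
tool [ 0.63725 -0.01385]
```

```bash
python3 -m pendant '[[50,2,-2,0],[50,0,0,0],[20,0,0,0],[7,0,0,0],[0,0,0,0]]' && python3 -m pendant '[[0,0,0,0],[0,0,0,0],[0,0,0,0],[0,0,0,0],[0,0,0,0],[0,0,0,0],[0,0,0,0],[0,0,0,0]]' -1 50; python3 -c "
from h import *
grab('wrist','w2')"
```

```text
clock: 1.58
position: [0.4748, -0.0494, 0.0046]
tool_rot: [1.751, 1.57, 0.111]
force: [0.0, 0.8, 0.7]
grip_width: 0.0859
clock: 2.58
position: [0.4748, -0.0496, 0.0055]
tool_rot: [1.625, 1.569, -0.016]
force: [-3.8, 0.4, 20.1]
grip_width: 0.0538
```

View pics/w2.png

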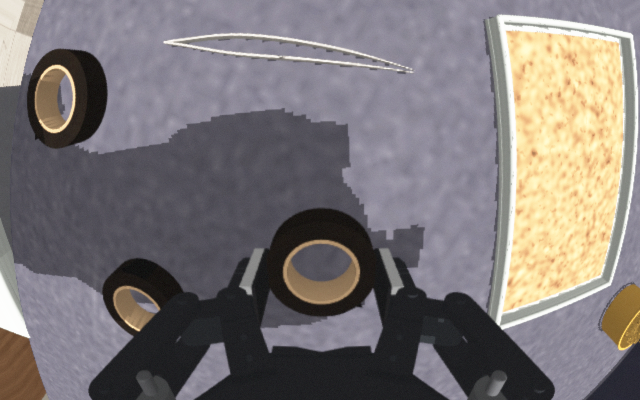

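```bash
python3 - <<'E'
from h import *
w=load('w2'); print(onplane(w,322,262,.012,True), onplane(w,321,272,.019,True)); print(bot.observe()['position'],bot.observe()['force'])
print([proj(w,[.4748,-.0496,z],True) for z in (0.005,.019)])
E
python3 -m pendant '[[-4,0,0,0],[0,0,0,0],[0,0,0,0]]'
```

```text
[ 0.47513501 -0.0466899   0.012     ] [ 0.47451441 -0.04821735  0.019     ]
[ 0.47479186 -0.04961329  0.00553243] [-4.45795018  1.20882704 20.15180867]
[(np.float64(321.69254651704324), np.float64(260.05282263314035)), (np.float64(321.782320883046), np.float64(274.3272952393582))]
clock: 3.0
position: [0.4742, -0.0496, 0.0084]
tool_rot: [1.681, 1.571, 0.04]
force: [0.3, 0.2, 0.7]
grip_width: 0.0532
```

```bash
python3 -m pendant '[[-40,0,0,0],[-50,0,0,0],[-20,0,0,0],[0,0,0,0]]'; python3 plan.py 0.485 -0.305 0.12 -4; python3 -c "
from h import *
grab('wrist','w3')"
```

```text
clock: 3.5
position: [0.4749, -0.0497, 0.1194]
tool_rot: [1.63, 1.568, -0.011]
force: [0.8, 0.0, -1.3]
grip_width: 0.0533
t 3.5 pos [ 0.4749 -0.0497  0.1194] axes x,y,z [[0.003, -0.0, -1.0], [0.998, -0.07, 0.003], [-0.07, -0.998, -0.0]] jaw -4.0 q7 -0.11 F [ 0.8  0.  -1.3] w 0.0533
turn -0.0 (alt 180.0 ) shift now [ -0.5  28.  254. ]  after turn [ -0.5  27.9 254. ]
```

View pics/w3.png

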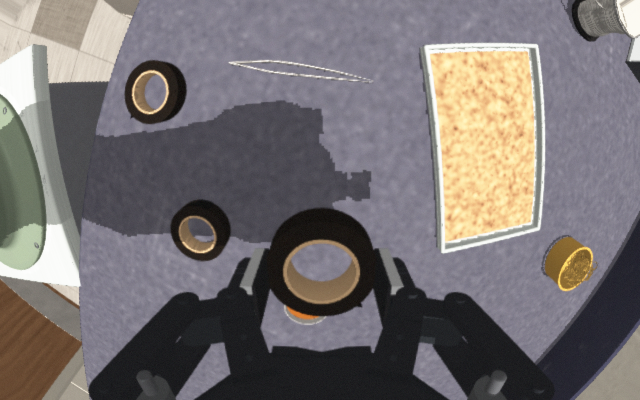

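The roll is held (gap 53 mm, hole at (321,272)). Move it over the square tray and look.

```bash
python3 -m pendant '[[0,5,40,0],[0,6,55,0],[0,6,55,0],[0,6,50,0],[0,6,40,0],[0,2,16,0],[0,0,0,0],[0,0,0,0]]'; python3 plan.py 0.488 -0.307 0.012 -4.5; python3 -c "
from h import *
grab('wrist','w4');grab('side','d4')"
```

```text
clock: 4.55
position: [0.4872, -0.3055, 0.1177]
tool_rot: [-2.408, 1.569, 2.236]
force: [-0.8, 0.7, -0.6]
grip_width: 0.0533
t 4.55 pos [ 0.4872 -0.3055  0.1177] axes x,y,z [[-0.001, 0.001, -1.0], [0.998, -0.068, -0.001], [-0.068, -0.998, -0.001]] jaw -3.9 q7 0.37 F [-0.8  0.7 -0.6] w 0.0533
turn 0.6 (alt -179.4 ) shift now [105.7   1.    1.5]  after turn [105.7   1.    1.5]
```

View pics/w4.png

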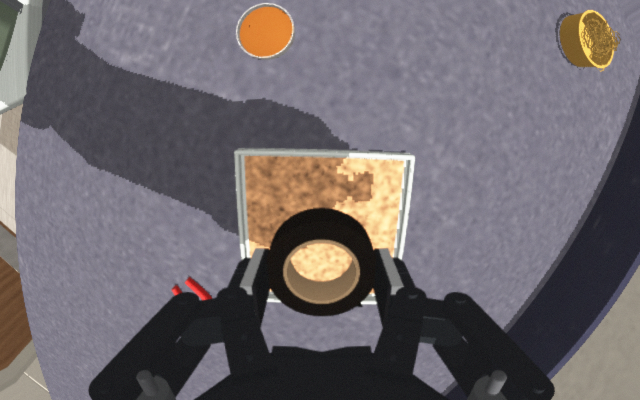

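View pics/d4.png

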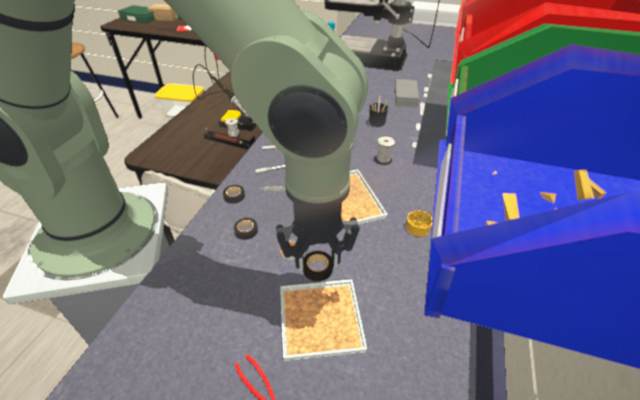

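The tray's far corners in the wrist view are at (237,151) and (413,155), and the near-left one at about (244,301). Check the tray position, then lower.

```bash
python3 - <<'E'
from h import *
w=load('w4'); W=lambda u,v,z:onplane(w,u,v,z,True)[:2].round(4)
a,b=W(237,151,.013),W(413,155,.013); e=(b-a)/np.linalg.norm(b-a); n=np.array([e[1],-e[0]]); print(a,b,np.linalg.norm(a-b),np.degrees(np.arctan2(e[1],e[0])),'centre',(a+b)/2+n*.075)
print('tin',W(265,31,.015))
E
python3 -m pendant '[[50,1,2,0],[40,0,0,0],[10,0,0,0],[3,0,0,0],[0,0,0,0],[0,0,0,0]]'
```

```text
[ 0.4204 -0.2604] [ 0.5656 -0.2736] 0.14579876542687184 -5.194428907734802 centre [ 0.48620982 -0.34169199]
tin [ 0.4527 -0.1656]
clock: 5.4
position: [0.4887, -0.3095, 0.0165]
tool_rot: [1.149, 1.569, -0.492]
force: [1.1, -1.3, -0.4]
grip_width: 0.0532
```

```bash
python3 -m pendant '[[2,0,0,0],[0,0,0,0],[0,0,0,0]]';python3 -m pendant '[[2,0,0,0],[0,0,0,0],[0,0,0,0]]'
```

```text
clock: 5.78
position: [0.4881, -0.3093, 0.0133]
tool_rot: [-0.305, 1.571, -1.946]
force: [-0.3, 1.1, -1.0]
grip_width: 0.053
clock: 6.15
position: [0.4881, -0.3092, 0.0112]
tool_rot: [-1.907, 1.571, 2.735]
force: [0.3, 1.0, -1.1]
grip_width: 0.0533
```

```bash
python3 -m pendant '[[1,0,0,0],[0,0,0,0],[0,0,0,0]]';python3 -m pendant '[[1,0,0,0],[0,0,0,0],[0,0,0,0]]'
```

```text
clock: 6.52
position: [0.4881, -0.3092, 0.0103]
tool_rot: [-2.008, 1.571, 2.634]
force: [0.4, 0.6, -0.1]
grip_width: 0.0533
clock: 6.9
position: [0.4881, -0.3092, 0.0093]
tool_rot: [-2.035, 1.571, 2.608]
force: [0.1, -0.0, -0.0]
grip_width: 0.0532
```

```bash
python3 -m pendant '[[0.7,0,0,0],[0,0,0,0],[0,0,0,0]]';python3 -m pendant '[[0,0,0,0],[0,0,0,0],[0,0,0,0],[0,0,0,0]]' 0.6;  python3 -c "
from h import *
grab('wrist','w5')"
```

```text
clock: 7.28
position: [0.4881, -0.3092, 0.0087]
tool_rot: [1.141, 1.571, -0.499]
force: [-1.5, 0.7, 4.5]
grip_width: 0.0535
clock: 7.78
position: [0.4881, -0.3092, 0.0086]
tool_rot: [-1.257, 1.571, -2.898]
force: [-0.2, -0.4, -0.9]
grip_width: 0.0683
```

View pics/w5.png

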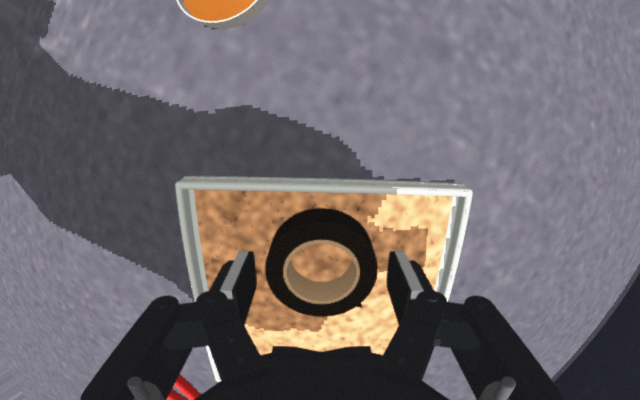

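The roll stands in the tray and is released. Next, the tin.

```bash
python3 -m pendant '[[-40,0,0,0],[-50,0,0,0],[0,-3,-40,0],[0,-9,-50,0],[0,-12,-45,0],[0,0,-9,0],[0,0,0,0]]' 1; python3 plan.py 0.4525 -0.164 0.011 -4.5; python3 -c "
from h import *
grab('wrist','w6')"
```

```text
clock: 8.7
position: [0.4746, -0.1638, 0.0988]
tool_rot: [1.102, 1.57, -0.538]
force: [0.8, -0.9, -0.3]
grip_width: 0.0853
t 8.7 pos [ 0.4746 -0.1638  0.0988] axes x,y,z [[0.0, -0.0, -1.0], [0.998, -0.069, 0.0], [-0.069, -0.998, 0.0]] jaw -3.9 q7 0.13 F [ 0.8 -0.9 -0.3] w 0.0853
turn 0.6 (alt -179.4 ) shift now [ 87.8 -22.    1.7]  after turn [ 87.8 -22.    1.9]
```

View pics/w6.png

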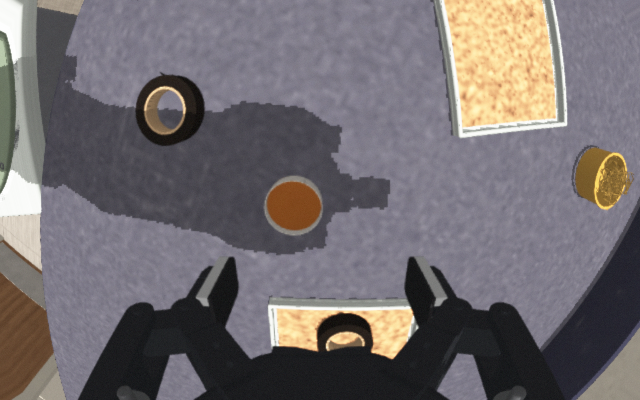

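```bash
python3 - <<'E'
from h import *
w=load('w6'); print(onplane(w,294,206,.014,True),onplane(w,345,338,.019,True))
E
python3 -m pendant '[[10,-22,2,0],[40,0,0,0],[27,0,0,0],[8,0,0,0],[0,0,0,0],[0,0,0,0]]'; python3 plan.py 0.4525 -0.164 0.012 -4.5
```

```text
[ 0.45313472 -0.16285468  0.014     ] [ 0.48811713 -0.30122435  0.019     ]
clock: 9.5
position: [0.4526, -0.1648, 0.0145]
tool_rot: [1.297, 1.569, -0.344]
force: [0.5, -0.2, 0.1]
grip_width: 0.0853
t 9.5 pos [ 0.4526 -0.1648  0.0145] axes x,y,z [[0.001, -0.0, -1.0], [0.998, -0.07, 0.001], [-0.07, -0.998, 0.0]] jaw -4.0 q7 0.12 F [ 0.5 -0.2  0.1] w 0.0853
turn 0.5 (alt -179.5 ) shift now [ 2.5 -0.2 -0.8]  after turn [ 2.5 -0.2 -0.8]
```

```bash
python3 -m pendant '[[3,0,-1,0],[0,0,0,0]]'; python3 -m pendant '[[0,0,0,0],[0,0,0,0],[0,0,0,0],[0,0,0,0],[0,0,0,0],[0,0,0,0],[0,0,0,0],[0,0,0,0]]' -1 50
```

```text
clock: 9.75
position: [0.4523, -0.1633, 0.0108]
tool_rot: [1.423, 1.57, -0.217]
force: [-0.3, 0.7, 0.4]
grip_width: 0.085
clock: 10.75
position: [0.4522, -0.1634, 0.0111]
tool_rot: [1.387, 1.571, -0.254]
force: [-3.5, 1.2, 14.2]
grip_width: 0.0421
```

```bash
python3 -m pendant '[[-40,0,0,0],[-50,0,0,0],[0,6,40,0],[0,9,55,0],[0,8,55,0],[0,6,45,0],[0,2,14,0],[0,0,0,0],[0,0,0,0]]'; python3 plan.py 0.483 -0.379 0.014 -5; python3 -c "
from h import *
grab('wrist','w7')"
```

```text
clock: 11.88
position: [0.4688, -0.3724, 0.1005]
tool_rot: [-2.818, 1.57, 1.826]
force: [0.3, -0.5, 0.5]
grip_width: 0.0416
t 11.875 pos [ 0.4688 -0.3724  0.1005] axes x,y,z [[-0.0, 0.001, -1.0], [0.998, -0.068, -0.0], [-0.068, -0.998, -0.001]] jaw -3.9 q7 0.48 F [ 0.3 -0.5  0.5] w 0.0416
turn 1.1 (alt -178.9 ) shift now [86.5 14.7  5.7]  after turn [86.5 14.8  5.4]
```

View pics/w7.png

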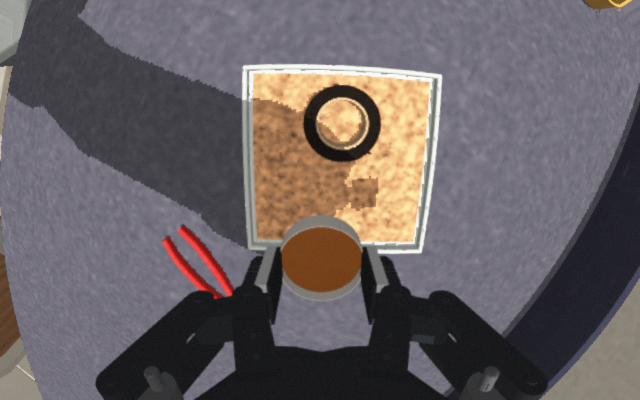

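The tray corners are at (244,67), (441,75), (421,252) and (249,249), with the roll at (342,123).

```bash
python3 - <<'E'
from h import *
w=load('w7'); W=lambda u,v,z:onplane(w,u,v,z,True)[:2].round(4)
P=[W(244,67,.013),W(441,75,.013),W(421,252,.013),W(249,249,.013)];print(P,np.mean(P,0)); print('roll',W(342,123,.018),'tin',W(322,257,.103))
E
python3 -m pendant '[[30,15,6,0],[40,0,0,0],[12,0,0,0],[0,0,0,0],[0,0,0,0]]'; python3 plan.py 0.483 -0.379 0.014 -5
```

```text
[array([ 0.4191, -0.2616]), array([ 0.5663, -0.275 ]), array([ 0.5523, -0.4227]), array([ 0.4043, -0.4087])] [ 0.4855 -0.342 ]
roll [ 0.4878 -0.3095] tin [ 0.4692 -0.3688]
clock: 12.55
position: [0.4837, -0.3813, 0.0201]
tool_rot: [1.019, 1.569, -0.622]
force: [1.2, -0.6, -0.4]
grip_width: 0.0415
t 12.55 pos [ 0.4837 -0.3813  0.0201] axes x,y,z [[0.001, -0.001, -1.0], [0.998, -0.07, 0.002], [-0.07, -0.998, 0.001]] jaw -4.0 q7 0.47 F [ 1.2 -0.6 -0.4] w 0.0415
turn 1.0 (alt -179.0 ) shift now [ 6.1 -0.9 -2.3]  after turn [ 6.1 -0.9 -2.3]
```

```bash
python3 -m pendant '[[3.5,0,-1,0],[0,0,0,0],[0,0,0,0]]'; python3 -m pendant '[[1.5,0,0,0],[0,0,0,0],[0,0,0,0]]'
```

```text
clock: 12.92
position: [0.4832, -0.3801, 0.0153]
tool_rot: [0.993, 1.571, -0.647]
force: [0.6, -0.2, -1.1]
grip_width: 0.0415
clock: 13.3
position: [0.4833, -0.3803, 0.0142]
tool_rot: [0.888, 1.57, -0.753]
force: [-2.4, 1.8, 11.1]
grip_width: 0.0413
```

Contact felt (11 N). Release, lift, and head for the tweezers, turning the jaws to 78°.

```bash
python3 -m pendant '[[0,0,0,0],[0,0,0,0],[0,0,0,0],[0,0,0,0]]' 0.5; python3 -m pendant '[[-50,0,0,0],[-50,0,0,0],[0,0,0,0]]' 1;  python3 -c "
from h import *
grab('wrist','w8')"; python3 plan.py 0.465 0.056 0.12 78
```

```text
clock: 13.8
position: [0.4831, -0.38, 0.0135]
tool_rot: [-2.022, 1.571, 2.621]
force: [0.3, 0.2, 0.1]
grip_width: 0.0641
clock: 14.18
position: [0.4846, -0.3813, 0.1173]
tool_rot: [1.03, 1.565, -0.61]
force: [0.2, -0.5, -0.6]
grip_width: 0.0852
t 14.225 pos [ 0.4838 -0.3805  0.1153] axes x,y,z [[0.002, -0.002, -1.0], [0.998, -0.07, 0.003], [-0.07, -0.998, 0.001]] jaw -4.0 q7 0.48 F [ 0.1  0.6 -0.7] w 0.0855
turn -82.0 (alt 98.0 ) shift now [  -5.5  -49.2 -434.1]  after turn [  -5.5  423.1 -109.1]
```

View pics/w8.png

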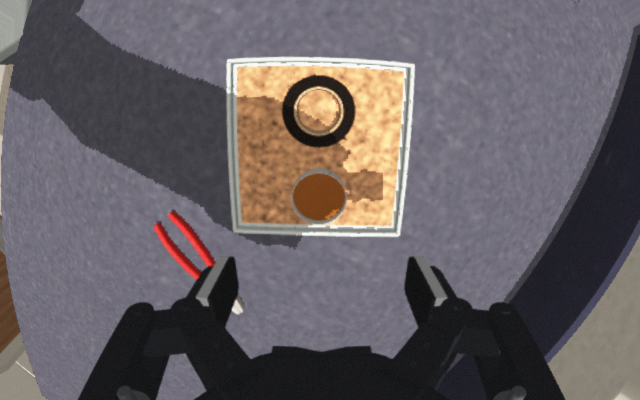

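The roll is at (319,111) and the tin at (319,196), both flat inside the square tray. On to the tweezers.

```bash
python3 -m pendant '[[-5,-5,-45,0],[0,-6,-55,0],[0,-6,-56,0],[0,-7,-56,0],[0,-7,-56,0],[0,-6,-56,0],[0,-6,-56,0],[0,-6,-54,0],[0,0,0,0]]'; python3 -m pendant '[[0,0,0,-10.2],[0,0,0,-10.2],[0,0,0,-10.2],[0,0,0,-10.2],[0,0,0,-10.2],[0,0,0,-10.2],[0,0,0,-10.2],[0,0,0,-10.2],[0,0,0,0]]';  python3 -c "
from h import *
grab('wrist','w9')"; python3 plan.py 0.465 0.056 0.02 78
```

```text
clock: 15.35
position: [0.4637, 0.0604, 0.1178]
tool_rot: [-2.09, 1.569, 2.559]
force: [0.2, -1.1, 0.4]
grip_width: 0.0852
clock: 16.48
position: [0.4642, 0.0553, 0.1179]
tool_rot: [-3.051, 1.569, 3.013]
force: [-0.8, -0.5, -0.3]
grip_width: 0.0854
t 16.525 pos [0.4642 0.0555 0.118 ] axes x,y,z [[-0.001, 0.0, -1.0], [0.22, 0.976, -0.0], [0.976, -0.22, -0.001]] jaw 77.3 q7 0.8 F [-0.4  0.7  0.6] w 0.085
turn -0.7 (alt 179.3 ) shift now [98.   0.7  0.8]  after turn [98.   0.7  0.8]
```

View pics/w9.png

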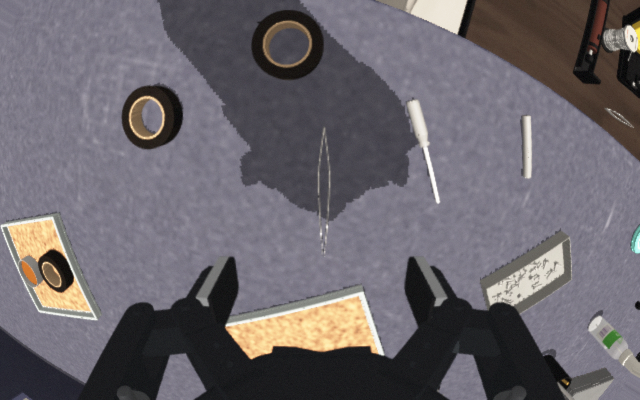

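Tweezers at (324,128)-(323,254), driver handle end (411,100) to tip (438,203), pin (527,117)-(527,178). Refine all of them from here.

```bash
python3 - <<'E'
from h import *
w=load('w9'); W=lambda u,v,z:onplane(w,u,v,z,True)[:2]
for n,a,b,z in (('tw',(323,254),(324,128),.0045),('drv',(438,203),(411,100),.006),('pin',(527,178),(527,117),.0045)):
    A,B=W(*a,z),W(*b,z); print(n,((A+B)/2).round(4),np.degrees(np.arctan2(*(B-A)[::-1])).round(1),np.linalg.norm(B-A).round(3))
E
python3 -m pendant '[[40,1,1,0],[40,0,0,0],[18,0,0,0],[0,0,0,0],[0,0,0,0]]';python3 -m pendant '[[0,0,0,0],[0,0,0,0],[0,0,0,0],[0,0,0,0],[0,0,0,0],[0,0,0,0],[0,0,0,0],[0,0,0,0],[0,0,0,0],[0,0,0,0]]' -1 40;  python3 -c "
from h import *
grab('wrist','w10')"
```

```text
tw [0.4649 0.0571] 167.2 0.116
drv [0.4467 0.1518] -172.8 0.096
pin [0.4605 0.2621] 176.7 0.061
clock: 17.15
position: [0.466, 0.057, 0.0212]
tool_rot: [0.031, 1.57, -0.188]
force: [0.1, -0.6, 0.6]
grip_width: 0.0852
clock: 18.4
position: [0.4657, 0.0571, 0.0206]
tool_rot: [-2.672, 1.571, -2.889]
force: [0.9, 0.2, -0.4]
grip_width: 0.0
```

View pics/w10.png

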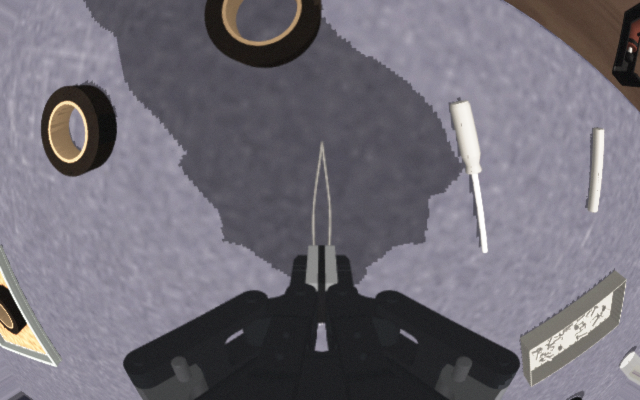

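The jaws shut above the tweezers (width 0), so the tips were too high. Reopen and go 6 mm lower.

```bash
python3 -m pendant '[[-5,0,0,0],[0,0,0,0],[0,0,0,0],[0,0,0,0],[0,0,0,0]]' 0; python3 -m pendant '[[6,0,0,0],[6,0,0,0],[0,0,0,0],[0,0,0,0]]';python3 -m pendant '[[0,0,0,0],[0,0,0,0],[0,0,0,0],[0,0,0,0],[0,0,0,0],[0,0,0,0],[0,0,0,0],[0,0,0,0]]' -1 40
```

```text
clock: 19.08
position: [0.4657, 0.0571, 0.0255]
tool_rot: [-2.737, 1.571, -2.953]
force: [-0.1, 0.3, 0.6]
grip_width: 0.0427
clock: 19.58
position: [0.4656, 0.0571, 0.0135]
tool_rot: [-2.672, 1.571, -2.889]
force: [0.3, 0.3, 0.7]
grip_width: 0.0422
clock: 20.58
position: [0.4657, 0.0571, 0.0136]
tool_rot: [2.509, 1.571, 2.292]
force: [-0.4, -0.2, 0.1]
grip_width: -0.0004
```

```bash
python3 -m pendant '[[0,0,0,0],[0,0,0,0],[0,0,0,0],[0,0,0,0],[0,0,0,0]]' 0; python3 -m pendant '[[5,0,0,0],[4.5,0,0,0],[0,0,0,0],[0,0,0,0]]';python3 -m pendant '[[0,0,0,0],[0,0,0,0],[0,0,0,0],[0,0,0,0],[0,0,0,0],[0,0,0,0],[0,0,0,0],[0,0,0,0]]' -1 40
```

```text
clock: 21.2
position: [0.4657, 0.0571, 0.0136]
tool_rot: [-2.948, 1.571, 3.119]
force: [-0.1, 0.2, 0.2]
grip_width: 0.0426
clock: 21.7
position: [0.4657, 0.0571, 0.004]
tool_rot: [-2.847, 1.571, -3.064]
force: [-0.9, 0.9, 0.2]
grip_width: 0.043
clock: 22.7
position: [0.4658, 0.057, 0.0043]
tool_rot: [0.086, 1.571, -0.13]
force: [-1.1, -0.2, 5.1]
grip_width: 0.0083
```

```bash
python3 -m pendant '[[-30,0,0,0],[-40,0,0,0],[-20,0,0,0],[0,0,0,0]]'; python3 -c "
from h import *
grab('wrist','w11')"; python3 plan.py 0.6584 -0.0123 0.09 5.8
```

```text
clock: 23.2
position: [0.4665, 0.057, 0.0953]
tool_rot: [0.309, 1.568, 0.092]
force: [0.4, -0.1, -1.3]
grip_width: 0.0082
t 23.25 pos [0.466  0.0569 0.0943] axes x,y,z [[0.001, -0.0, -1.0], [0.215, 0.977, 0.0], [0.977, -0.215, 0.001]] jaw 77.6 q7 0.76 F [ 0.2  0.4 -1.1] w 0.0081
turn 71.8 (alt -108.2 ) shift now [  4.5 -26.1 202.8]  after turn [  4.5 184.4  88.3]
```

View pics/w11.png

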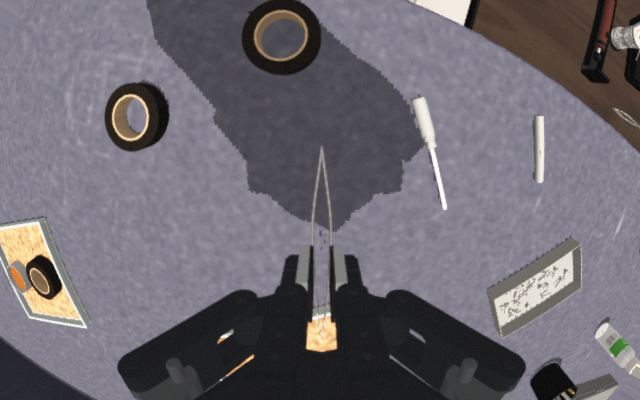

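The tweezers are held in the middle, straight between the pads, running up to (321,146). Carry them over the oblong tray and turn.

```bash
python3 -m pendant '[[0,-6,45,0],[0,-7,53,0],[0,-7,53,0],[0,-6,52,0],[0,0,0,0]]'; python3 -m pendant '[[0,0,0,10],[0,0,0,10.5],[0,0,0,10.5],[0,0,0,10.5],[0,0,0,10.5],[0,0,0,10],[0,0,0,10],[0,0,0,0],[0,0,0,0]]'; python3 plan.py 0.6584 -0.0123 0.0073 5.8; python3 -c "
from h import *
grab('wrist','w12')"
```

```text
clock: 23.88
position: [0.6601, -0.0136, 0.0918]
tool_rot: [-2.401, 1.57, -2.62]
force: [-1.4, 0.8, -0.6]
grip_width: 0.0084
clock: 25.0
position: [0.6579, -0.0117, 0.0935]
tool_rot: [-1.365, 1.57, -2.834]
force: [-0.8, 0.7, -0.3]
grip_width: 0.0083
t 25.0 pos [ 0.6579 -0.0117  0.0935] axes x,y,z [[-0.001, -0.0, -1.0], [0.995, 0.102, -0.001], [0.102, -0.995, 0.0]] jaw 5.9 q7 -0.02 F [-0.8  0.7 -0.3] w 0.0083
turn 0.1 (alt -179.9 ) shift now [86.2  0.5  0.6]  after turn [86.2  0.5  0.6]
```

View pics/w12.png

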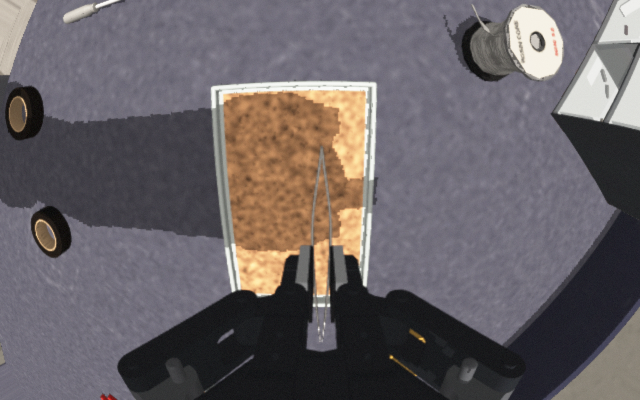

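```bash
python3 - <<'E'
from h import *
w=load('w12'); W=lambda u,v,z:onplane(w,u,v,z,True)[:2]
a,b=W(213,87,.013),W(376,84,.013); e=(b-a)/np.linalg.norm(b-a); n=np.array([e[1],-e[0]]); print(np.linalg.norm(a-b),np.degrees(np.arctan2(e[1],e[0])),'centre',(a+b)/2+n*.095)
E
python3 -m pendant '[[40,0,0,0],[32,0,0,0],[8,0,0,0],[0,0,0,0],[0,0,0,0]]'; python3 -m pendant '[[3,0,0,0],[0,0,0,0],[0,0,0,0]]'; python3 -m pendant '[[1.5,0,0,0],[0,0,0,0],[0,0,0,0]]'
```

```text
0.11796726704739957 5.6870784165809685 centre [ 0.63749321 -0.01567253]
clock: 25.68
position: [0.6592, -0.0119, 0.0155]
tool_rot: [1.543, 1.569, 0.07]
force: [-0.1, -0.3, 0.5]
grip_width: 0.0084
clock: 26.05
position: [0.6585, -0.0119, 0.0113]
tool_rot: [1.456, 1.571, -0.017]
force: [0.3, -0.6, -0.7]
grip_width: 0.0079
clock: 26.42
position: [0.6584, -0.0119, 0.0096]
tool_rot: [-1.628, 1.571, -3.101]
force: [0.0, 0.5, -0.1]
grip_width: 0.0081
```

```bash
python3 -m pendant '[[1.5,0,0,0],[0,0,0,0],[0,0,0,0]]'; python3 -m pendant '[[1,0,0,0],[0,0,0,0],[0,0,0,0]]'
```

```text
clock: 26.8
position: [0.6584, -0.0119, 0.0081]
tool_rot: [-1.467, 1.571, -2.94]
force: [-0.5, 0.6, -0.5]
grip_width: 0.0082
clock: 27.18
position: [0.6585, -0.0119, 0.0074]
tool_rot: [1.48, 1.571, 0.007]
force: [-1.0, 0.4, 4.9]
grip_width: 0.0079
```

Contact. Open slightly and lift.

```bash
python3 -m pendant '[[0,0,0,0],[0,0,0,0],[0,0,0,0]]' -0.5; python3 -m pendant '[[-15,0,0,0],[-50,0,0,0],[-40,0,0,0],[0,0,0,0]]'; python3 -c "
from h import *
grab('wrist','w13')"; python3 plan.py 0.431 0.1498 0.11 97
```

```text
clock: 27.55
position: [0.6584, -0.0119, 0.007]
tool_rot: [-1.936, 1.571, 2.874]
force: [-0.5, -0.2, -0.3]
grip_width: 0.0214
clock: 28.05
position: [0.6603, -0.0119, 0.1165]
tool_rot: [1.512, 1.565, 0.039]
force: [0.1, -0.0, -1.2]
grip_width: 0.0213
t 28.1 pos [ 0.6593 -0.012   0.1144] axes x,y,z [[0.003, 0.0, -1.0], [0.995, 0.097, 0.003], [0.097, -0.995, 0.0]] jaw 5.6 q7 -0.02 F [-0.6  1.1 -0.5] w 0.0216
turn 88.6 (alt -91.4 ) shift now [   3.6 -211.4 -183.2]  after turn [   3.6 -188.4  206.9]
```

View pics/w13.png

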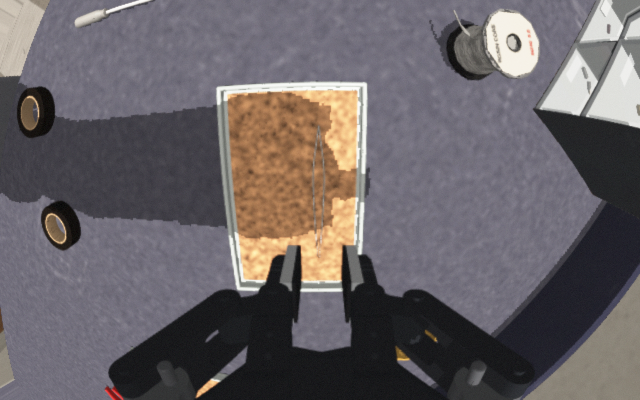

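The tweezers lie lengthwise in the tray, (318,130)-(320,250). Now the driver.

```bash
python3 -m pendant '[[0,-35,-30,0],[0,-45,-38,0],[0,-45,-40,0],[0,-45,-40,0],[0,-41,-35,0],[0,0,0,0]]' 0.2; python3 -m pendant '[[0,0,0,-10],[0,0,0,-10],[0,0,0,-10.2],[0,0,0,-10.2],[0,0,0,-10.2],[0,0,0,-10.2],[0,0,0,-10.2],[0,0,0,-10.2],[0,0,0,-10],[0,0,0,0]]'; python3 plan.py 0.4308 0.15 0.004 96.5; python3 -c "
from h import *
grab('wrist','w14')"
```

```text
clock: 28.85
position: [0.4275, 0.1516, 0.1119]
tool_rot: [-1.615, 1.569, -3.083]
force: [0.7, -0.8, 0.3]
grip_width: 0.0511
clock: 30.1
position: [0.4307, 0.149, 0.1117]
tool_rot: [2.894, 1.57, 3.011]
force: [0.7, -0.3, -0.4]
grip_width: 0.0512
t 30.1 pos [0.4307 0.149  0.1117] axes x,y,z [[-0.001, 0.0, -1.0], [-0.116, 0.993, 0.0], [0.993, 0.116, -0.001]] jaw 96.7 q7 0.84 F [ 0.7 -0.3 -0.4] w 0.0512
turn 0.2 (alt -179.8 ) shift now [107.7   0.9   0.3]  after turn [107.7   0.9   0.3]
```

View pics/w14.png

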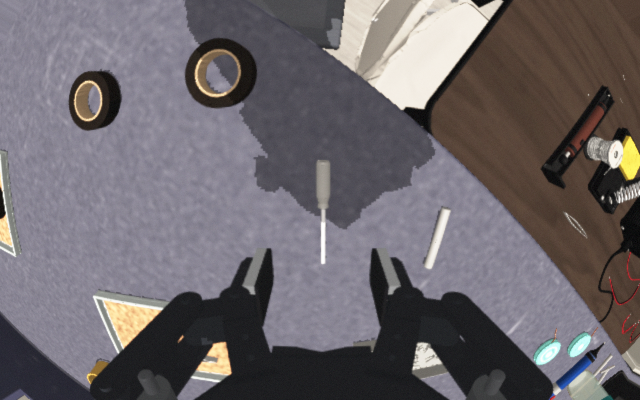

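The driver is aligned: handle end (323,160), tip (323,263). Pin at (447,208)-(430,268). Descend.

```bash
python3 - <<'E'
from h import *
w=load('w14'); W=lambda u,v,z:onplane(w,u,v,z,True)[:2]
for n,a,b,z in (('drv',(323,263),(323,160),.006),('pin',(430,268),(446,208),.0045)):
    A,B=W(*a,z),W(*b,z); print(n,((A+B)/2).round(4),np.degrees(np.arctan2(*(B-A)[::-1])).round(1),np.linalg.norm(B-A).round(3))
E
python3 -m pendant '[[45,1,0,0],[45,0,0,0],[12,0,0,0],[3,0,0,0],[0,0,0,0],[0,0,0,0]]'; python3 plan.py 0.4308 0.15 0.005 96.5
```

```text
drv [0.4462 0.1524] -173.2 0.096
pin [0.4596 0.2633] -179.3 0.063
clock: 30.9
position: [0.4311, 0.1507, 0.0082]
tool_rot: [0.196, 1.569, 0.313]
force: [1.1, -0.1, -0.1]
grip_width: 0.0514
t 30.9 pos [0.4311 0.1507 0.0082] axes x,y,z [[0.002, 0.001, -1.0], [-0.118, 0.993, 0.0], [0.993, 0.118, 0.002]] jaw 96.7 q7 0.67 F [ 1.1 -0.1 -0.1] w 0.0514
turn 0.2 (alt -179.8 ) shift now [ 3.2 -0.7 -0.4]  after turn [ 3.2 -0.7 -0.4]
```

```bash
python3 -m pendant '[[2,0,0,0],[0,0,0,0],[0,0,0,0]]'; python3 -m pendant '[[0,0,0,0],[0,0,0,0],[0,0,0,0],[0,0,0,0],[0,0,0,0],[0,0,0,0],[0,0,0,0],[0,0,0,0]]' -1 50; python3 -m pendant '[[-30,0,0,0],[-45,0,0,0],[-25,0,0,0],[0,0,0,0]]'; python3 -c "
from h import *
grab('wrist','w15')"; python3 plan.py 0.6150 -0.0175 0.09 5.7
```

```text
clock: 31.28
position: [0.4305, 0.1506, 0.0052]
tool_rot: [0.324, 1.571, 0.443]
force: [0.6, -0.1, -0.6]
grip_width: 0.0511
clock: 32.28
position: [0.4304, 0.1506, 0.0053]
tool_rot: [-0.781, 1.571, -0.662]
force: [-1.1, 0.1, 6.1]
grip_width: 0.0097
clock: 32.78
position: [0.4313, 0.1507, 0.1065]
tool_rot: [0.159, 1.568, 0.277]
force: [0.3, 0.1, -0.2]
grip_width: 0.0097
t 32.825 pos [0.4308 0.1505 0.1055] axes x,y,z [[0.001, 0.0, -1.0], [-0.118, 0.993, 0.0], [0.993, 0.118, 0.001]] jaw 96.8 q7 0.82 F [-0.4  0.3 -0.5] w 0.0094
turn -88.9 (alt 91.1 ) shift now [  15.7 -188.5  163.1]  after turn [  15.7 -166.6 -185.4]
```

View pics/w15.png

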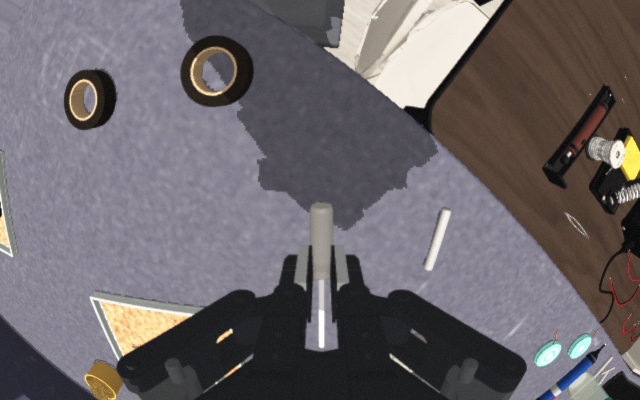

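```bash
python3 -m pendant '[[0,-35,32,0],[0,-45,41,0],[0,-45,41,0],[0,-45,41,0],[0,-7,6,0],[0,0,0,0]]'; python3 -m pendant '[[0,0,0,10],[0,0,0,10.2],[0,0,0,10.2],[0,0,0,10.2],[0,0,0,10.2],[0,0,0,10.2],[0,0,0,10.2],[0,0,0,10],[0,0,0,10],[0,0,0,0],[0,0,0,0]]'; python3 plan.py 0.612 -0.0064 0.0085 5.8; python3 -c "
from h import *
grab('wrist','w16')"
```

```text
clock: 33.58
position: [0.6106, -0.006, 0.1037]
tool_rot: [2.932, 1.569, 3.05]
force: [-0.4, 0.4, -0.6]
grip_width: 0.0095
clock: 34.95
position: [0.6107, -0.0052, 0.1049]
tool_rot: [-1.854, 1.57, 2.961]
force: [-1.3, 0.1, -0.1]
grip_width: 0.0094
t 34.95 pos [ 0.6107 -0.0052  0.1049] axes x,y,z [[-0.001, 0.0, -1.0], [0.995, 0.103, -0.001], [0.103, -0.995, -0.0]] jaw 5.9 q7 -0.05 F [-1.3  0.1 -0.1] w 0.0094
turn 0.1 (alt -179.9 ) shift now [96.4  1.2  1.3]  after turn [96.4  1.2  1.3]
```

View pics/w16.png

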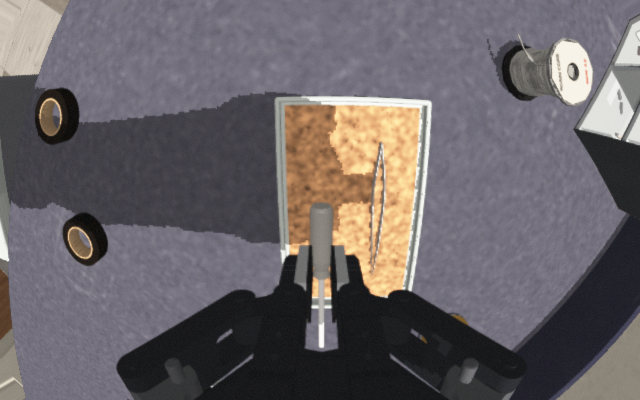

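The driver is over the left half of the tray and parallel to the tweezers at (378,144)-(374,270). Lower.

```bash
python3 -m pendant '[[45,1,1,0],[32,0,0,0],[10,0,0,0],[0,0,0,0],[0,0,0,0]]'; python3 -m pendant '[[5,0,0,0],[0,0,0,0],[0,0,0,0]]'; python3 -m pendant '[[2,0,0,0],[0,0,0,0],[0,0,0,0]]'; python3 -m pendant '[[1.5,0,0,0],[0,0,0,0],[0,0,0,0]]'
```

```text
clock: 35.62
position: [0.6131, -0.007, 0.0194]
tool_rot: [1.541, 1.569, 0.068]
force: [0.5, -0.4, -0.2]
grip_width: 0.0094
clock: 36.0
position: [0.6124, -0.007, 0.0133]
tool_rot: [1.475, 1.571, 0.002]
force: [0.6, 0.5, -0.4]
grip_width: 0.0092
clock: 36.38
position: [0.6123, -0.007, 0.0111]
tool_rot: [-1.461, 1.571, -2.935]
force: [0.6, -0.3, 0.4]
grip_width: 0.0095
clock: 36.75
position: [0.6123, -0.007, 0.0096]
tool_rot: [-1.671, 1.571, 3.139]
force: [0.9, -0.5, 0.1]
grip_width: 0.0094
```

```bash
python3 -m pendant '[[1.2,0,0,0],[0,0,0,0],[0,0,0,0]]';  python3 -m pendant '[[0,0,0,0],[0,0,0,0],[0,0,0,0]]' -0.5; python3 -m pendant '[[-15,0,0,0],[-50,0,0,0],[-40,0,0,0],[0,0,0,0]]'; python3 -c "
from h import *
grab('wrist','w17')"; python3 plan.py 0.4602 0.262 0.11 88
```

```text
clock: 37.12
position: [0.6123, -0.007, 0.0084]
tool_rot: [-2.029, 1.571, 2.781]
force: [-0.6, 0.4, 0.8]
grip_width: 0.0096
clock: 37.5
position: [0.6124, -0.007, 0.0084]
tool_rot: [2.657, 1.571, 1.183]
force: [-0.4, -0.4, -0.1]
grip_width: 0.0213
clock: 38.0
position: [0.6141, -0.007, 0.1175]
tool_rot: [1.526, 1.565, 0.053]
force: [-0.0, -0.2, -0.1]
grip_width: 0.0212
t 38.05 pos [ 0.6132 -0.007   0.1156] axes x,y,z [[0.003, 0.0, -1.0], [0.995, 0.097, 0.003], [0.097, -0.995, 0.0]] jaw 5.6 q7 -0.05 F [ 0.1  0.9 -0.3] w 0.0215
turn -82.4 (alt 97.6 ) shift now [   5.1 -126.1 -282.6]  after turn [   5.1  263.5 -162.3]
```

View pics/w17.png

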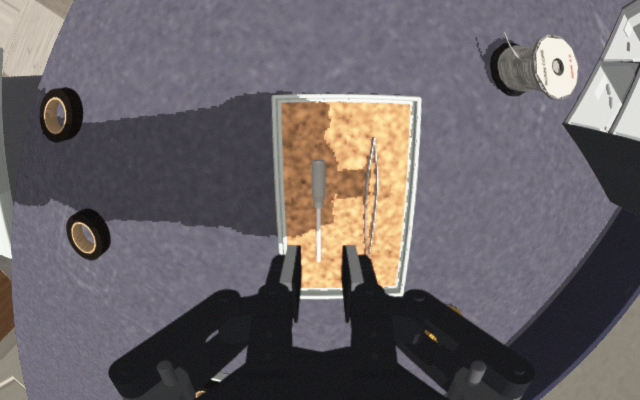

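Both tools lie side by side in the tray: driver (318,160)-(319,262), tweezers (373,138)-(368,255). Now the pin.

```bash
python3 -m pendant '[[0,-18,-40,0],[0,-22,-50,0],[0,-22,-50,0],[0,-22,-50,0],[0,-22,-50,0],[0,-20,-43,0],[0,0,0,0]]' 0; python3 -m pendant '[[0,0,0,-10],[0,0,0,-10.4],[0,0,0,-10.4],[0,0,0,-10.4],[0,0,0,-10.4],[0,0,0,-10.4],[0,0,0,-10.4],[0,0,0,-10],[0,0,0,0],[0,0,0,0]]'; python3 plan.py 0.4602 0.262 0.005 88; python3 -c "
from h import *
grab('wrist','w18')"
```

```text
clock: 38.92
position: [0.4569, 0.2656, 0.113]
tool_rot: [-2.044, 1.569, 2.772]
force: [-1.1, 0.2, -0.5]
grip_width: 0.043
clock: 40.17
position: [0.4594, 0.2618, 0.1132]
tool_rot: [-2.491, 1.57, -2.531]
force: [-0.1, -0.1, -0.6]
grip_width: 0.0429
t 40.175 pos [0.4594 0.2618 0.1132] axes x,y,z [[-0.0, -0.0, -1.0], [0.04, 0.999, -0.0], [0.999, -0.04, -0.0]] jaw 87.7 q7 0.56 F [-0.1 -0.1 -0.6] w 0.0429
turn -0.3 (alt 179.7 ) shift now [108.2   0.2   0.8]  after turn [108.2   0.2   0.8]
```

View pics/w18.png

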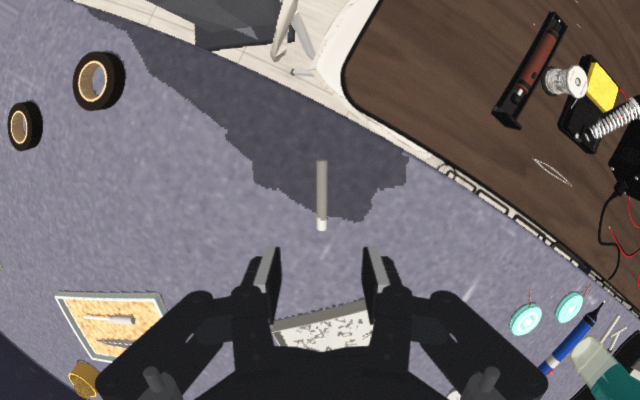

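The pin is aligned at (321,160)-(321,230). Descend and grip.

```bash
python3 - <<'E'
from h import *
w=load('w18'); W=lambda u,v,z:onplane(w,u,v,z,True)[:2]
A,B=W(321,231,.0045),W(322,160,.0045); print(((A+B)/2).round(4),np.degrees(np.arctan2(*(B-A)[::-1])).round(1),np.linalg.norm(B-A).round(3))
E
python3 -m pendant '[[45,0,1,0],[45,0,0,0],[12,0,0,0],[6,0,0,0],[0,0,0,0],[0,0,0,0],[0,0,0,0]]'; python3 -m pendant '[[0,0,0,0],[0,0,0,0],[0,0,0,0],[0,0,0,0],[0,0,0,0],[0,0,0,0],[0,0,0,0],[0,0,0,0]]' -1 50
```

```text
[0.4599 0.262 ] 177.0 0.064
clock: 41.1
position: [0.4608, 0.2625, 0.0062]
tool_rot: [0.543, 1.57, 0.508]
force: [0.7, 0.9, 0.7]
grip_width: 0.0427
clock: 42.1
position: [0.4604, 0.2624, 0.0057]
tool_rot: [0.31, 1.571, 0.275]
force: [-0.6, -1.2, 6.8]
grip_width: 0.0065
```

```bash
python3 -m pendant '[[-30,0,0,0],[-45,0,0,0],[-35,0,0,0],[0,0,0,0]]'; python3 -m pendant '[[0,0,38,0],[0,0,50,0],[0,0,50,0],[0,0,15,0],[0,0,0,0]]';  python3 -m pendant '[[0,0,0,10],[0,0,0,10.3],[0,0,0,10.3],[0,0,0,10.3],[0,0,0,10.3],[0,0,0,10.3],[0,0,0,10],[0,0,0,0],[0,0,0,0]]'; python3 plan.py 0.614 0.264 0.0087 15; python3 -c "
from h import *
grab('wrist','w19');grab('side','d19')"
```

```text
clock: 42.6
position: [0.4615, 0.2629, 0.1176]
tool_rot: [0.529, 1.567, 0.493]
force: [-0.3, -0.5, -0.2]
grip_width: 0.0065
clock: 43.22
position: [0.6133, 0.2565, 0.1137]
tool_rot: [-2.684, 1.569, -2.719]
force: [-1.0, -0.0, -0.5]
grip_width: 0.0065
clock: 44.35
position: [0.6127, 0.2572, 0.1151]
tool_rot: [-1.371, 1.57, -2.649]
force: [0.0, -0.5, -1.1]
grip_width: 0.0069
t 44.35 pos [0.6127 0.2572 0.1151] axes x,y,z [[-0.0, -0.0, -1.0], [0.958, 0.288, -0.0], [0.288, -0.958, 0.0]] jaw 16.8 q7 -0.29 F [ 0.  -0.5 -1.1] w 0.0069
turn 1.8 (alt -178.2 ) shift now [106.4   3.3  -6.2]  after turn [106.4   3.1  -6.3]
```

View pics/w19.png

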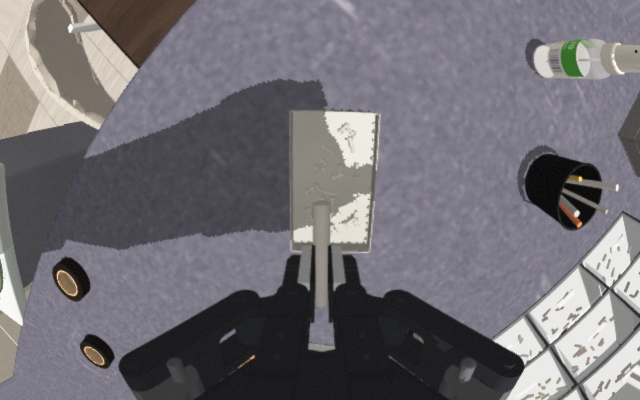

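The tin tray's rim corners are at about (290,111), (380,113), (370,251) and (292,250). The pin is held, running up to (321,203).

```bash
python3 - <<'E'
from h import *
w=load('w19'); W=lambda u,v,z:onplane(w,u,v,z,True)[:2].round(4)
P=[W(290,111,.019),W(380,113,.019),W(370,251,.019),W(292,250,.019)];print(np.mean(P,0))
for i in range(4):
    e=P[(i+1)%4]-P[i]; print(np.linalg.norm(e).round(3),np.degrees(np.arctan2(e[1],e[0])).round(1))
E
python3 plan.py 0.617 0.266 0.0087 16
```

```text
[0.617925 0.2722  ]
0.069 15.9
0.118 -74.4
0.068 -164.3
0.118 105.9
t 44.45 pos [0.613  0.257  0.1152] axes x,y,z [[-0.0, 0.0, -1.0], [0.958, 0.287, -0.0], [0.287, -0.958, -0.0]] jaw 16.7 q7 -0.29 F [ 0.2 -0.2 -0.7] w 0.0064
turn 0.7 (alt -179.3 ) shift now [106.5   6.5  -7.5]  after turn [106.5   6.4  -7.6]
```

```bash
python3 -m pendant '[[40,6.5,-11.5,0],[40,0,0,0],[15,0,0,0],[0,0,0,0],[0,0,0,0]]'; python3 -m pendant '[[5,0,0,0],[0,0,0,0],[0,0,0,0]]'; python3 -m pendant '[[2,0,0,0],[0,0,0,0],[0,0,0,0]]'; python3 -m pendant '[[1.5,0,0,0],[0,0,0,0],[0,0,0,0]]'
```

```text
clock: 45.08
position: [0.6171, 0.2701, 0.022]
tool_rot: [1.732, 1.569, 0.449]
force: [0.3, -0.3, 0.7]
grip_width: 0.0064
clock: 45.45
position: [0.6163, 0.2699, 0.0157]
tool_rot: [1.591, 1.571, 0.309]
force: [0.2, 0.2, -0.5]
grip_width: 0.0066
clock: 45.82
position: [0.6162, 0.2699, 0.0134]
tool_rot: [-1.698, 1.571, -2.981]
force: [0.1, -0.1, -0.3]
grip_width: 0.0067
clock: 46.2
position: [0.6162, 0.2699, 0.0119]
tool_rot: [-1.289, 1.571, -2.571]
force: [-0.3, 0.3, 0.4]
grip_width: 0.0067
```

```bash
python3 -m pendant '[[2,0,0,0],[0,0,0,0],[0,0,0,0]]';  python3 -m pendant '[[1,0,0,0],[0,0,0,0],[0,0,0,0]]'
```

```text
clock: 46.58
position: [0.6162, 0.2699, 0.0098]
tool_rot: [-1.378, 1.571, -2.661]
force: [-0.1, 0.1, 0.7]
grip_width: 0.0065
clock: 46.95
position: [0.6162, 0.2699, 0.0089]
tool_rot: [1.21, 1.571, -0.073]
force: [-0.2, 0.1, -0.1]
grip_width: 0.0069
```

```bash
python3 -m pendant '[[0.8,0,0,0],[0,0,0,0],[0,0,0,0]]';  python3 -m pendant '[[0,0,0,0],[0,0,0,0],[0,0,0,0]]' -0.5; python3 -m pendant '[[-15,0,0,0],[-50,0,0,0],[-50,0,0,0],[-50,0,0,0],[-20,0,0,0],[0,0,0,0]]'; python3 -c "
from h import *
grab('wrist','w20');grab('side','d20');grab('scene','s20')
s=load('s20')['img'][120:345,180:460]; cv2.imwrite('pics/cs20.png',cv2.resize(s,None,fx=2.66,fy=2.66,interpolation=3)[:,:,::-1])"
```

```text
clock: 47.32
position: [0.6163, 0.2699, 0.0083]
tool_rot: [1.625, 1.571, 0.342]
force: [-1.0, -0.6, 5.8]
grip_width: 0.0066
clock: 47.7
position: [0.6162, 0.2699, 0.008]
tool_rot: [-1.471, 1.571, -2.754]
force: [-0.5, 0.3, 0.6]
grip_width: 0.0214
clock: 48.45
position: [0.6169, 0.2702, 0.1959]
tool_rot: [1.75, 1.567, 0.467]
force: [0.8, -0.2, -0.7]
grip_width: 0.0211
```

View pics/w20.png

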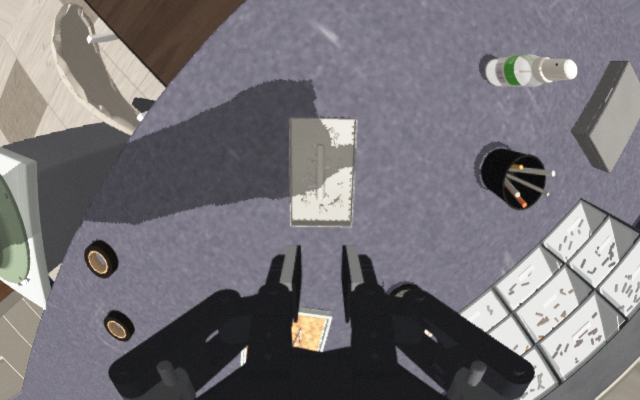

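View pics/cs20.png

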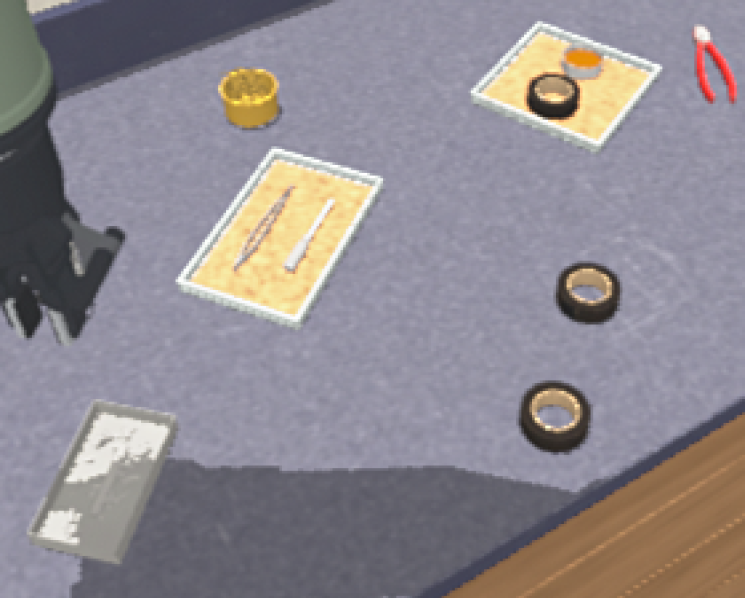

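The pin lies central in the tin tray at (321,145)-(321,200). In the scene crop, both tools lie in the oblong tray and the roll (553,94) and tin (582,62) in the square one. One numeric check.

Run:
```python
from h import *
def loc(n,c,ang,p,q=None):
    a=np.radians(ang); R=np.array([[np.cos(a),np.sin(a)],[-np.sin(a),np.cos(a)]])
    m=p if q is None else (p+q)/2
    print(n,(R@(m-c)*1000).round(1),'' if q is None else (np.degrees(np.arctan2(*(q-p)[::-1]))-ang-90).round(1))
L={k:load(k) for k in ('w20','w17','w8')}
W=lambda k,u,v,z:onplane(L[k],u,v,z,True)[:2]
C=lambda k,P,z:np.mean([W(k,*p,z) for p in P],0)
c=C('w20',[(290,118),(357,118),(352,227),(290,225)],.019); loc('pin',c,16,W('w20',321,200,.008),W('w20',320,145,.008))
c=C('w17',[(273,97),(421,98),(404,296),(282,297)],.013); print(c)
loc('drv',c,5.7,W('w17',319,262,.009),W('w17',318,160,.009)); loc('tw',c,5.7,W('w17',368,255,.007),W('w17',373,138,.007))
c=C('w8',[(228,60),(413,65),(399,236),(235,234)],.013); print(c); loc('roll',c,-5,W('w8',319,111,.015)); loc('tin',c,-5,W('w8',319,196,.018))
o=bot.observe(); print(o['clock'],o['grip_width'],o['force'])
from workcell import job_done
print(job_done())
```

```text
pin [-1.8 -1.5] 1.5
[ 0.63730943 -0.0148221 ]
drv [-24.3  -6.8] 0.2
tw [21.4  5.3] 0.5
[ 0.48554999 -0.34268405]
roll [-0.2 32.9] 
tin [  0.9 -35.9] 
48.6 0.021283178022910357 [ 0.18400785  0.35256497 -1.00666903]
the job is handed in; nothing more can be done
None
```

All five things are in their trays and released, and I handed the job in at 48.6 s; `job_done()` reports no verdict. The tape roll is the one that started farthest from the base, at 0.476 m (the look-alikes were at 0.366 and 0.341 m). The gripper was clear of everything at z = 0.196 m.

Last camera measurements, in each tray's own frame:

| Thing | x (mm) | y (mm) | Angle off lengthwise |
|---|---|---|---|
| Tweezers | 21 | 5 | 0.5° |
| Driver | -24 | -7 | 0.2° |
| Tape roll | 0 | 33 | – |
| Flux tin | 1 | -36 | – |
| Pin | -2 | -2 | 1.5° |

All of these are within the limits. The tape and tin figures come from the picture taken just after the tin was released, and those for the two tools from the one taken just after the driver was released. The final scene picture showed them still in place.

- **Levelness:** I judged it only from the pictures and from the floor contact felt before release. For the driver that contact was under 1 N, so its seating rests on height and the pictures.
- **Bystanders:** I never went near the reel or the tip cleaner. The tip cleaner shows unmoved in the final scene picture; the arm hid the reel there, so I last saw it standing in the wrist view after placing the driver.
- **Missed grasps:** The first two closings on the tweezers were too high and missed without touching anything; the third, lower, held.
- **Disagreements:** The side camera put things up to about 7 mm (16 mm for the tin tray) away from the scene view in y, so I relied on close wrist views. The gripper's width reading ran about 2–4 mm under the true sizes.

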